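# Refit the warming plate's control knob and set it to the red mark

## Robot

A 7-joint arm with a two-finger parallel gripper is mounted at the origin on the work surface. World frame = base frame: x ahead of the robot, y to its left, z up, the work surface at z = 0. Lengths are in m, angles in rad, forces in N, time in s.
With the tool pointing down it reaches from about 0.4 to 0.75 m from the base axis. Payload 19.5 kg.
Tool frame: the origin (TCP) lies at the centre of the arm's flange, where the gripper is bolted on; the fingertips stand 173 mm ahead of it and the grasp point (between the pads) lies 155 mm ahead of it; y points along the fingers, x is the direction in which the jaws open and shut, and the axes are right-handed (so a half turn about y gives the same grasp; the last joint's range is limited). The gripper opens to 85 mm and grips with 20 to 120 N. Pads are 22 mm wide; open, the fingers measure 114 mm over their backs; the gripper's body (76 mm by 85 mm) begins 54 mm behind the grasp point. The pads swing forward as they close: fully open they stand 13 mm farther back than shut.
Start: joints at [1.187, 0.707, -0.028, 1.485, 0.022, 0.951, -0.075], TCP at [0.193, -0.542, 0.405] pointing down, gripper open.
Joint ranges: [-2.71, 2.71], [-0.32, 2.16], [-1.57, 1.52], [0, 2.45], [-1.46, 4.6], [0, 2.02], [-2.83, 2.83]. Speed limits (rad/s): [1.89, 1.89, 2.57, 2.57, 3.01, 3.01, 3.01].

## Interface

Orientations are given as a unit quaternion [x, y, z, w].
In Python, from station import arm gives the robot as it stands. The module is installed in compiled form; this text tells all that it offers. Calls block until the motion is done:
- arm.movep(position, orientation): joint-space move of the TCP to a pose.
- arm.move_linear(position, rot=None, velocity=0.15, contact_N=None): straight line of the TCP; rot=None keeps the orientation; velocity is the mean speed in m/s. With contact_N (N) it stops when the force on the tool has changed by that much, and returns True; else False.
- arm.move_j(angles): joint-space move.
- arm.gripper_open() and arm.clamp(strength=None): open the fingers fully, or close them until they stop; strength is the grip in N (None keeps the last).
- arm.wait(seconds).
- arm.solve_ik(position, orientation): joint angles nearest the present ones, or None.
- arm.get_image(name): name is "scene" or "side" or "wrist"; returns the picture (480x640x3 uint8, red, green, blue); there is no depth.
- arm.camera_info(name): a dict with "intrinsics" (3x3 intrinsics, pixels), "dist" ([k1, k2, p1, p2, k3] as OpenCV has them; the pictures are not rectified), "position" and "orientation" of the camera in the world. Camera axes: x right, y up, looking along -z (the intrinsics and any distortion apply to the point x, -y, -z); pixel columns grow to the right and rows downward; lengths in m; the calibration is good to about 2 mm. A picture is of the moment at which its call begins: read the wrist's pose just before it. camera_info takes no time and is no camera call; for the wrist camera it gives the pose at the moment of the call.
A pose or a line that the arm cannot do raises arm.Unreachable and nothing moves.
- arm.finish_job(): hands the job in, once; it reports no verdict.
Readings, each from a call of its own:
- arm.current_clock(): time.
- arm.current_joint_positions(): joint angles.
- arm.current_qvel(): joint speeds.
- arm.current_joint_torque(): joint torques, N m.
- arm.current_position(): TCP position.
- arm.current_tcp_rot(): TCP orientation.
- arm.current_force(): force on the tool from outside, world axes, zero at the start.
- arm.current_moment(): the same for the moment, N m.
- arm.current_opening(): finger opening in m.
Only numpy, scipy, OpenCV 4.12 (cv2) and the standard library are available. Lean on these libraries where they do the work, as an engineer would, in place of code of your own. Each camera call takes 0.05 s, during which the arm holds its last target. There are 200 camera calls.

## Task

The control knob of the café's milk warming plate was taken off for cleaning. Put it back on its D-shaped shaft: press lightly and turn it slowly until it drops fully home - do not force it - then turn it so that its black pointer line points at the red mark, and let go. Leave the jug, mug, canister, tamper and paper cups where they stand.

Things in the scene. Friction and masses are not known exactly. Their poses are not given: they have to be found in the camera images.
- knob_mid (a point): Centre of the loose cream knob, 17 mm above its underside; it stands upright, bore down, on the counter. 34 mm tall, about 60 g, twelve vertical flats, 44 mm across flats (45.5 mm across corners). z: up its axis. x: the way its black pointer line (on top and down one side) points, square to the middle of a flat, so the flats face every 30 degrees from x.
- knob: The same knob, origin at the centre of its underside, same axes. Blind bore from below: mouth bevelled from 24.6 to 20 mm diameter over 3 mm, round up to 12 mm deep, from there D-shaped (flat on the pointer side, 4 mm from the axis) to its end 26 mm deep.
- dial (a point): Foot of the bare steel shaft, on its axis, on top of a round boss (40 mm wide, 4 mm high) on the warming plate's deck; 64 mm above the counter. z: up the shaft. x: from the shaft to the red mark painted on the deck. The knob is home when its underside rests here: its centre is then 17 mm above this point. The shaft can turn between stops 0.35 rad clockwise and 1.75 rad counter-clockwise of the mark.
- shaft_end (a point): Top of the shaft on its axis, 24 mm above its foot; axes as dial, they do not turn with the shaft. Shaft: 18 mm diameter, D-shaped over its full length, flat 3 mm from the axis. Which way the flat faces is not reported: at the start anywhere from 0.4 to 1.35 rad counter-clockwise (from above) of the red mark. It turns stiffly (0.1 N m) and stays where left.
- red_mark (a point): The red mark on the deck, 33 mm from the shaft's axis. The knob drops only if its pointer and the shaft's flat face the same way within 7 (off-centre up to 14) degrees; otherwise it rides on the shaft's end, centred by its round bore, its underside 12 mm above the shaft's foot. Search with a push of 4 to 10 N: pressed much harder it drags the shaft along. Once home, knob and shaft turn together with that play.
- hotplate: The fixed warming plate: metal box 204 mm (x) by 304 mm (y), flat dark deck 60 mm above the counter, origin under its centre on the counter. Axes as dial. The shaft stands at x = -55, y = -90 mm; the hob disc with the milk jug on it is around x = 15, y = 60 mm.
- jug_mid (a point): Centre of the steel milk jug, 84 mm wide, 100 mm tall (50 mm below and above), handle (to 66 mm out) towards its y, standing on the warming plate. Leave alone.
- cup_mid (a point): Centre of the white mug, 76 mm wide, 62 mm tall. Leave alone.
- canister_mid (a point): Centre of the amber glass jar, 72 mm wide, 100 mm tall. Leave alone.
- tamper_mid (a point): Centre of the dark steel coffee tamper, 58 mm wide, 90 mm tall. Leave alone.
- papercups_mid (a point): Centre of the stack of cream paper cups, 88 mm wide, 152 mm tall. Leave alone.
There are look-alikes about, which are no part of the job. What is meant by the knob is not turquoise, and is the smaller of those in its own colour.

How it is judged:
On the way:
1. the knob is fully home on the shaft (z of knob_mid in the frame of dial between 0.012 and 0.0195 m and horizontal distance between knob_mid and dial below 0.004 m and angle between knob_mid's own z axis and vertical below 0.08 rad), for 0.2 s.
At the end, for the whole second after the job is handed in: The knob rests upright and fully home on the shaft (underside within 2.5 mm of the boss, within 4 mm of the shaft's axis), its pointer within 10 degrees of the red mark, let go and still (all of step 1 and angle between the x axis of knob_mid and the x axis of dial, either way round below 0.17 rad and linear speed of knob below 0.02 m/s and contact force between the fingers and knob below 0.1 N); the robot touches nothing.
It fails at once if the jug, mug, canister, tamper or paper cups are shoved more than 30 mm or knocked over (distance of any of jug_mid, cup_mid, canister_mid, tamper_mid, papercups_mid from where it was at the start of the episode above 0.03 m or angle between any of jug_mid, cup_mid, canister_mid, tamper_mid, papercups_mid's own z axis and vertical above 0.5 rad).
It fails at once if the knob is forced down: it is pressed on the warming plate or its shaft with more than 60 N (contact force between knob and hotplate above 60 N).
It also fails if it takes over 51 s, if anything falls off the work surface, if the arm or the gripper's body presses on something with over 40 N, if the wrist force passes 120 N, or if a joint passes its speed limit or range.

## Working session

There is one attempt and no reset: what is moved stays moved. The work goes in short steps, each a Python script; the robot and the scene stay as the last script left them, time stands still between calls to the robot, and variables do not carry over. Pictures are saved under pics/ and viewed, about 8 in all and at most 12, crops included, and the job is handed in when it is done.

```bash
mkdir -p pics; ls
python3 - <<'E'
from station import arm
import cv2
for n in("scene","side","wrist"):
    c=arm.camera_info(n); print(n,c)
    cv2.imwrite(f"pics/{n}0.png",arm.get_image(n)[:,:,::-1])
print(arm.current_clock(),arm.current_tcp_rot(),arm.current_position())
E
```

```text
pics
scene {'intrinsics': array([[458.27457377,   0.        , 314.00648075],
       [  0.        , 458.27457377, 248.68595731],
       [  0.        ,   0.        ,   1.        ]]), 'dist': array([-0.06718934,  0.        ,  0.        ,  0.        ,  0.        ]), 'position': array([ 1.0813852 , -0.40336561,  0.81006011]), 'orientation': array([0.34774967, 0.16243053, 0.36910337, 0.84643322])}
side {'intrinsics': array([[494.70230173,   0.        , 317.0113332 ],
       [  0.        , 494.70230173, 247.40375143],
       [  0.        ,   0.        ,   1.        ]]), 'dist': array([0.01343465, 0.        , 0.        , 0.        , 0.        ]), 'position': array([-0.07893165,  0.79718243,  0.8559608 ]), 'orientation': array([-0.15031424,  0.40834965,  0.84711687, -0.30503968])}
wrist {'intrinsics': array([[332.92773785,   0.        , 314.77778687],
       [  0.        , 332.92773785, 246.04019259],
       [  0.        ,   0.        ,   1.        ]]), 'dist': array([-0.00850912,  0.        ,  0.        ,  0.        ,  0.        ]), 'position': array([ 0.26359744, -0.51646493,  0.37379821]), 'orientation': array([-0.12172314,  0.08639466, -0.56990749,  0.80803768])}
0.15 [-0.57757841  0.40793539 -0.4074545   0.57790373] [ 0.19270428 -0.5416953   0.40435221]
```

View pics/scene0.png

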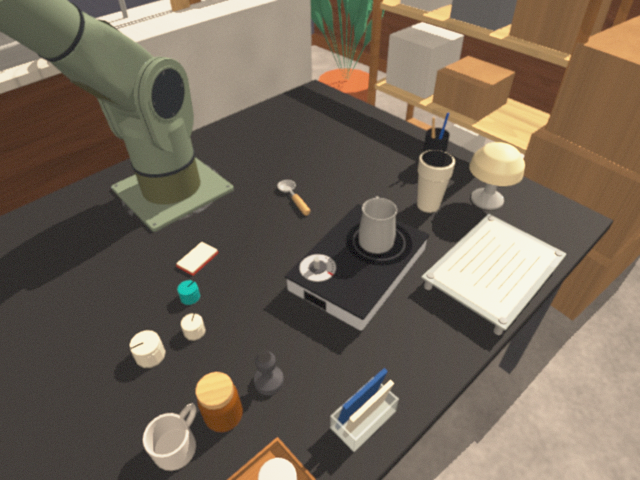

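View pics/side0.png

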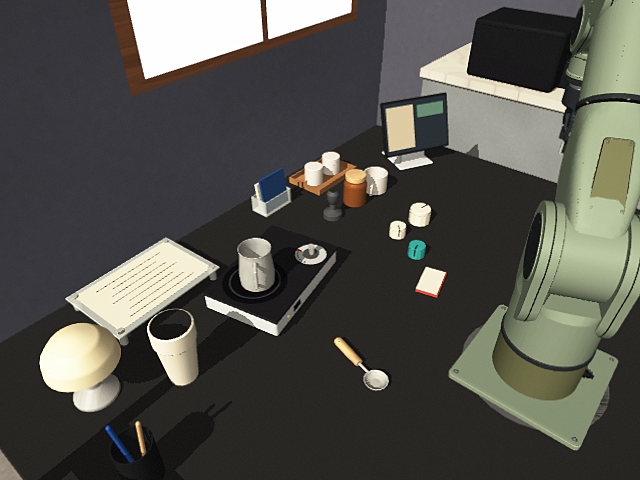

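The scene shows three knobs: turquoise at (189,293), small cream at (193,327) and large cream at (148,349). By the description I want the small cream one. The shaft is at about (319,265). In the side view the small cream knob is at (398,230) and the shaft at about (311,252).

```bash
cat > h.py <<'E'
from station import arm
import cv2, numpy as np
from scipy.spatial.transform import Rotation as R
def ray(c,uv):
    p=cv2.undistortPoints(np.array([[uv]],float),c["intrinsics"],c["dist"])[0,0]
    return c["position"],R.from_quat(c["orientation"]).apply([p[0],-p[1],-1])
def onz(c,uv,z):
    o,d=ray(c,uv); return o+d*(z-o[2])/d[2]
def px(c,P):
    q=R.from_quat(c["orientation"]).inv().apply(np.atleast_2d(P)-c["position"])*[1,-1,-1]
    return cv2.projectPoints(q,np.zeros(3),np.zeros(3),c["intrinsics"],c["dist"])[0][:,0]
def down(a):  # tool pointing down, jaw axis x at world yaw a
    x=np.array([np.cos(a),np.sin(a),0]); z=np.array([0,0,-1.])
    return R.from_matrix(np.array([x,np.cross(z,x),z]).T).as_quat()
def snap(n,f,crop=None,s=1):
    c=arm.camera_info(n); im=arm.get_image(n)
    if crop: x0,y0,x1,y1=crop; im=cv2.resize(im[y0:y1,x0:x1],None,fx=s,fy=s,interpolation=cv2.INTER_CUBIC)
    cv2.imwrite("pics/"+f,im[:,:,::-1]); return c
E
python3 - <<'E'
from h import *
S=arm.camera_info("scene");D=arm.camera_info("side")
print("knob",onz(S,(193,327),.017),onz(D,(398,230),.017))
print("shaft top",onz(S,(320,262),.088),onz(D,(311,249),.088))
t=R.from_quat(arm.current_tcp_rot()); print(t.as_matrix())
print("cam in tool",t.inv().apply(arm.camera_info("wrist")["position"]-arm.current_position()))
print("view dir in tool",t.inv().apply(R.from_quat(arm.camera_info("wrist")["orientation"]).apply([0,0,-1])))
for n,u in [("mug",(172,440)),("jar",(219,402)),("tamper",(266,372)),("big",(148,349)),("turq",(189,293))]: print(n,onz(S,u,.03))
a=cv2.imread("pics/scene0.png")[250:370,120:360];b=cv2.imread("pics/side0.png")[190:310,260:440]
cv2.imwrite("pics/crops.png",np.hstack([cv2.resize(a,None,fx=2,fy=3.3)[:390],cv2.resize(b,(320,390))][:2]))
E
```

```text
knob [ 0.48063952 -0.22102942  0.017     ] [ 0.47389647 -0.2209967   0.017     ]
shaft top [0.5762943  0.05831319 0.088     ] [0.55124992 0.06979915 0.088     ]
[[ 3.35139089e-01 -2.90401516e-04  9.42168619e-01]
 [-9.42168306e-01  7.68017457e-04  3.35139215e-01]
 [-8.20926883e-04 -9.99999663e-01 -1.62144336e-05]]
cam in tool [2.91291700e-05 3.04913250e-02 7.52489603e-02]
view dir in tool [ 1.88200975e-04  9.55445411e-01 -2.95167802e-01]
mug [ 0.67075321 -0.38067945  0.03      ]
jar [ 0.6669776  -0.27907345  0.03      ]
tamper [ 0.67685033 -0.17713351  0.03      ]
big [ 0.47452944 -0.32082881  0.03      ]
turq [ 0.40501808 -0.18114858  0.03      ]
```

View pics/wrist0.png

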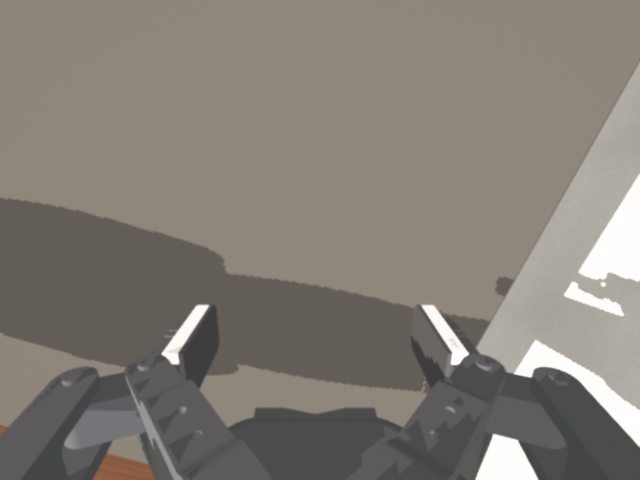

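The wrist camera sees only counter and fingers. Tool y points down along the fingers, so I'll correct the helper. Then I'll look from above at both the knob and the shaft.

```bash
python3 - <<'E'
s=open('h.py').read()
s=s.replace("z=np.array([0,0,-1.])\n    return R.from_matrix(np.array([x,np.cross(z,x),z]).T).as_quat()","y=np.array([0,0,-1.])\n    return R.from_matrix(np.array([x,y,np.cross(x,y)]).T).as_quat()")
open('h.py','w').write(s)
E
python3 - <<'E'
from h import *
import pickle
arm.movep([.565+.02,.065,.40],down(0.1)); arm.wait(.2)
cs=snap("wrist","ws.png"); print(arm.current_clock())
arm.movep([.477,-.221,.33],down(-0.4)); arm.wait(.2)
ck=snap("wrist","wk.png"); print(arm.current_clock(),arm.current_joint_positions().round(2))
pickle.dump((cs,ck),open("cams.pkl","wb"))
a=cv2.imread("pics/ws.png");b=cv2.imread("pics/wk.png")
print(px(cs,[.565,.065,.088]),px(ck,[.477,-.221,.034]))
cv2.imwrite("pics/both.png",cv2.resize(np.vstack([a,b]),None,fx=.62,fy=.62))
E
```

```text
2.9583
4.4 [ 0.49  0.74 -0.22  1.76  0.24  0.67 -0.26]
[[292.04076325 230.57019519]] [[314.50140121 239.34469676]]
```

View pics/both.png

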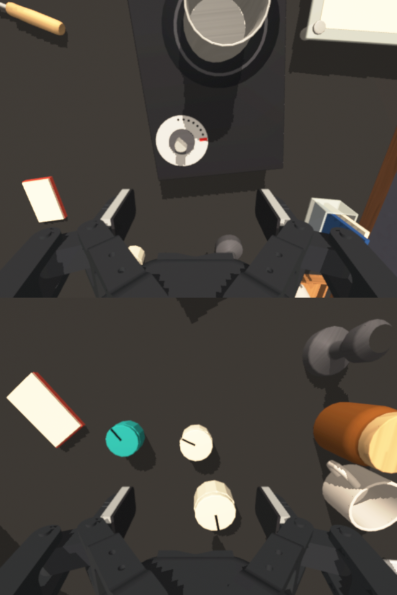

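Shaft at about (293,226) in the upper wrist picture, small cream knob at about (316,234) in the lower one. It is clearly smaller than the other cream knob at (346,335). Next, close crops of both.

Run:
```python
import cv2,numpy as np
a=cv2.imread("pics/ws.png")[176:276,243:343];b=cv2.imread("pics/wk.png")[196:276,276:356]
print(0)
cv2.imwrite("pics/close.png",np.hstack([cv2.resize(a,(400,400),interpolation=2),cv2.resize(b,(400,400),interpolation=2)]))
```

```text
0
```

View pics/close.png

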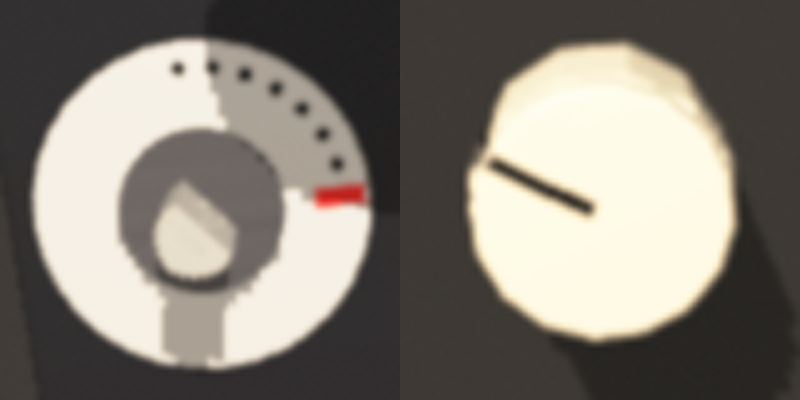

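Close crops: on the left, the red mark is at crop (340,195), the flat's top edge runs (178,205)–(233,252), and it faces upper right. On the right, the knob's pointer runs from (592,210) to (487,160). That confirms the choice: the small cream knob.

Run:
```python
from h import *
import pickle
cs,ck=pickle.load(open("cams.pkl","rb"))
L=lambda u,v,z:onz(cs,(243+u/4-.5+.125,176+v/4-.5+.125),z)
K=lambda u,v,z:onz(ck,(276+(u-400)/5-.4,196+v/5-.4),z)
d=L(202,203,.060);b=L(201,210,.064);s=L(193,240,.088);m=L(340,195,.060)
print("disc",d,"boss",b,"shaft",s,"mark",m,np.linalg.norm(m-d))
ang=lambda v:np.arctan2(v[1],v[0])
am=ang(m-d);print("mark yaw",am)
e=L(233,252,.088)-L(178,205,.088); n=np.array([-e[1],e[0]]);print("flat yaw",ang(n),ang(-n),"len",np.linalg.norm(e),"expect .017")
k=K(603,211,.034);t=K(487,160,.034)
print("knob",k,"width",K(737,211,.034)-K(470,211,.034),"pointer",ang(t-k),ang(t-K(592,210,.034)))
S=arm.camera_info("scene");D=arm.camera_info("side")
for c in(S,D):print(px(c,[d,[k[0],k[1],.034]]))
ap=ang(t-k)
for i in range(12):
    a=(ap+i*np.pi/6+np.pi)%(2*np.pi)-np.pi
    q=arm.solve_ik([k[0],k[1],.16+.017],down(a))
    print(i,round(a,2),None if q is None else np.round(q,2))
# needed final yaw: a + (am-ap)
```

```text
disc [0.56447282 0.06180982 0.06      ] boss [0.56454103 0.0610968  0.064     ] shaft [0.5643463  0.06033911 0.088     ] mark [0.59706438 0.06703562 0.06      ] 0.03300785466705111
mark yaw 0.15898870637619583
flat yaw 0.9385268058540042 -2.203065847735789 len 0.01589894353746305 expect .017
knob [ 0.47881398 -0.22031843  0.034     ] width [ 4.07965583e-02 -1.71603882e-02  5.55111512e-17] pointer 2.3152841949383554 2.2840619286829287
[[317.64695256 267.06037878]
 [191.1428298  321.52576657]]
[[309.2139027  254.02460146]
 [396.97027785 224.62490337]]
0 2.32 [ 0.76  1.12 -0.77  1.82  1.18  0.75  1.62]
1 2.84 [ 0.16  1.06  0.41  1.84 -0.94  0.45 -2.19]
2 -2.92 [ 0.23  1.04  0.28  1.84 -0.72  0.37 -1.87]
3 -2.4 [ 0.28  1.02  0.18  1.84 -0.5   0.33 -1.55]
4 -1.87 [ 0.32  1.01  0.09  1.84 -0.26  0.3  -1.26]
5 -1.35 [ 0.37  1.01 -0.    1.83  0.    0.3  -0.98]
6 -0.83 [ 0.4   1.01 -0.06  1.83  0.18  0.3  -0.62]
7 -0.3 [ 0.44  1.01 -0.13  1.83  0.36  0.32 -0.27]
8 0.22 [ 0.48  1.01 -0.21  1.83  0.54  0.35  0.08]
9 0.74 [ 0.54  1.02 -0.31  1.83  0.73  0.41  0.43]
10 1.27 [ 0.61  1.04 -0.46  1.83  0.93  0.5   0.78]
11 1.79 [ 0.7   1.08 -0.63  1.82  1.08  0.63  1.17]
```

Two cameras agree: the shaft is at (0.5644, 0.061), the mark's yaw is 0.159 and the flat's yaw about 0.94. That is 0.78 rad counter-clockwise of the mark, inside the stated range. The pointer's yaw is about 2.30. I'll grasp with the jaws three flats round, at yaw 0.74, clear of the neighbouring knobs.

Run:
```python
from h import *
x,y=.4788,-.2203; a=2.30-np.pi/2
arm.movep([x,y,.26],down(a)); arm.wait(.1)
print(arm.current_force().round(2))
c=arm.move_linear([x,y,.180],contact_N=8); print(c,arm.current_position())
arm.clamp(50); arm.wait(.2)
print(arm.current_opening(),arm.current_force().round(2),R.from_quat(arm.current_tcp_rot()).as_matrix()[:2,0])
arm.move_linear([x,y,.30]); arm.wait(.1)
print(arm.current_clock(),arm.current_opening(),arm.current_force().round(2))
snap("wrist","g.png",(220,200,420,400),4)
```

```text
[-0.88 -0.13  0.36]
False [ 0.47902319 -0.220263    0.18071402]
0.04262654193250499 [-1.98  0.17 11.67] [0.74582689 0.66613977]
7.6917 0.04295672787458489 [-0.3  -0.25 -0.73]
```

View pics/g.png

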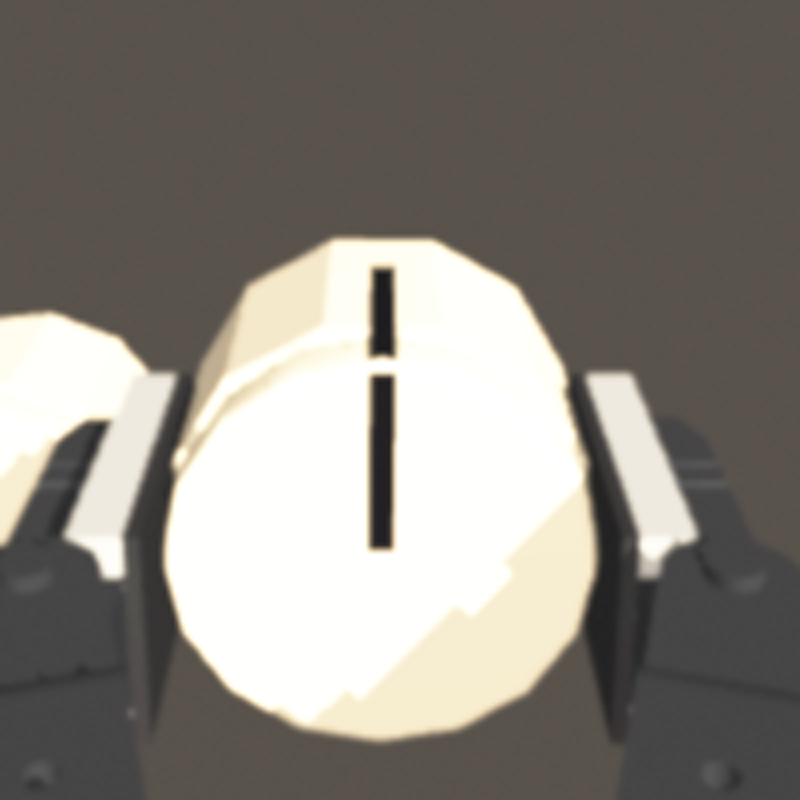

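The knob is held squarely, its pointer along tool +z. Next: where it sits in the tool.

Run:
```python
from h import *
c=arm.camera_info("wrist"); T=R.from_quat(arm.current_tcp_rot()); p=arm.current_position()
f=lambda u,v:(220+u/4-.375,200+v/4-.375)
for z in(.148,.154,.160):
    l,r,m=[onz(c,f(*q),z) for q in((165,560),(597,560),(381,548))]
    top,bot=onz(c,f(381,360),z),onz(c,f(381,740),z)
    print(z,"width",np.linalg.norm(l-r),"len",np.linalg.norm(top-bot),"mid tool",T.inv().apply(m-p),T.inv().apply((top+bot)/2-p))
print(T.as_matrix()[:2,2],p)
```

```text
0.148 width 0.044973068458530226 len 0.04526458643079751 mid tool [-1.15095453e-04  1.51277887e-01 -1.24970347e-03] [-1.14519420e-04  1.51276408e-01 -2.59999056e-03]
0.154 width 0.042740651031136084 len 0.04301769834743097 mid tool [-1.20312219e-04  1.45282057e-01  2.56051832e-03] [-1.19764780e-04  1.45280652e-01  1.27725811e-03]
0.16 width 0.04050823360374196 len 0.04077081026406437 mid tool [-1.25528985e-04  1.39286227e-01  6.37074011e-03] [-1.25010139e-04  1.39284895e-01  5.15450678e-03]
[-0.66641862  0.74557697] [ 0.47872746 -0.22020377  0.2992791 ]
```

```bash
cat >> h.py <<'E'
SX,SY=.5645,.0611
jd=lambda p:down(p-np.pi/2)   # jaw pose for pointer yaw p
def st(t=""): print(t,round(float(arm.current_clock()),2),"p",arm.current_position().round(4),"F",arm.current_force().round(1),"M",arm.current_moment().round(2),"op",round(float(arm.current_opening()),4))
E
python3 - <<'E'
from h import *
p=.94
arm.movep([.52,-.08,.32],jd(p+.5)); arm.movep([SX,SY,.29],jd(p)); arm.wait(.2); st("above")
c=arm.move_linear([SX,SY,.246],velocity=.03,contact_N=5); st(c); arm.wait(.2); st()
snap("scene","s1.png",(260,200,400,320),4)
E
```

```text
above 9.46 p [0.5646 0.0597 0.2902] F [ 0.7 -0.1 -0.3] M [ 0.02 -0.05  0.05] op 0.0426
False 11.07 p [0.5645 0.0611 0.2462] F [-0.1 -0.8 -0.9] M [-0.01 -0.04  0.04] op 0.043
 11.28 p [0.5645 0.0611 0.2461] F [ 0.   0.3 -0.8] M [ 0.04 -0.04 -0.05] op 0.0429
```

View pics/s1.png

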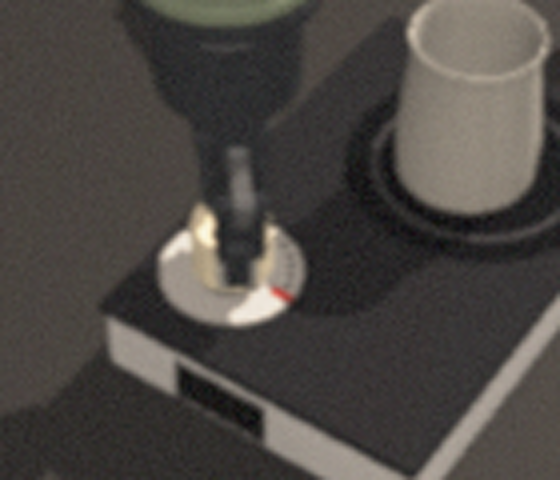

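It slid straight on, with no contact force, past the riding height and to about 2 mm above home. I'll go on down to a light contact, then turn to the mark in steps, keeping the push light.

Run:
```python
from h import *
c=arm.move_linear([SX,SY,.236],velocity=.02,contact_N=6); st(c)
z=arm.current_position()[2]; arm.wait(.2); st()
for p in np.linspace(.94,.159,7)[1:]:
    arm.move_linear([SX,SY,z],rot=jd(p),velocity=.05); st(round(p,2))
print(R.from_quat(arm.current_tcp_rot()).as_matrix()[:2,2])
```

```text
True 11.57 p [0.5646 0.0611 0.2447] F [-1.6 -0.8  8.4] M [-0.07  0.24 -0.04] op 0.0431
 11.78 p [0.5646 0.0611 0.2447] F [-1.2 -0.7  8.4] M [-0.03  0.24  0.02] op 0.0428
0.81 12.06 p [0.5645 0.0613 0.2448] F [ 0.  -0.3  1.4] M [ 0.02  0.08 -0.03] op 0.0431
0.68 12.34 p [0.5646 0.0614 0.2448] F [ 1.3  2.3 -0. ] M [ 0.59 -0.48  0.01] op 0.0429
0.55 12.62 p [0.5648 0.0615 0.2448] F [ 4.   3.3 -0.7] M [ 0.79 -0.9   0.04] op 0.0427
0.42 12.91 p [0.5649 0.0614 0.2448] F [ 4.8  2.3 -1.2] M [ 0.69 -1.12  0.08] op 0.0432
0.29 13.19 p [0.565  0.0613 0.2448] F [ 6.5  3.  -1.8] M [ 0.57 -1.31  0.1 ] op 0.0429
0.16 13.47 p [0.5651 0.0612 0.2448] F [ 6.6  2.3 -1.1] M [ 0.48 -1.51  0.04] op 0.0429
[0.98664893 0.16284995]
```

Run:
```python
from h import *
import pickle
arm.gripper_open(); arm.wait(.2); st("open")
arm.move_linear([SX,SY,.36],velocity=.15); arm.wait(.3); st("up")
T=R.from_quat(arm.current_tcp_rot()).as_matrix()[:,2]
c=snap("wrist","f.png"); pickle.dump(c,open("cf.pkl","wb"))
u,v=px(c,[SX,SY,.08])[0].astype(int); print(u,v)
im=cv2.imread("pics/f.png")[v-60:v+60,u-60:u+60]; cv2.imwrite("pics/f_c.png",cv2.resize(im,(480,480),interpolation=2))
```

```text
open 14.18 p [0.5645 0.0611 0.2447] F [ 0.  -0.2  1. ] M [-0.07 -0.    0.  ] op 0.0857
up 15.39 p [0.5645 0.0611 0.3596] F [-0.5  0.3  1. ] M [-0.02  0.01  0.06] op 0.0853
314 243
```

View pics/f_c.png

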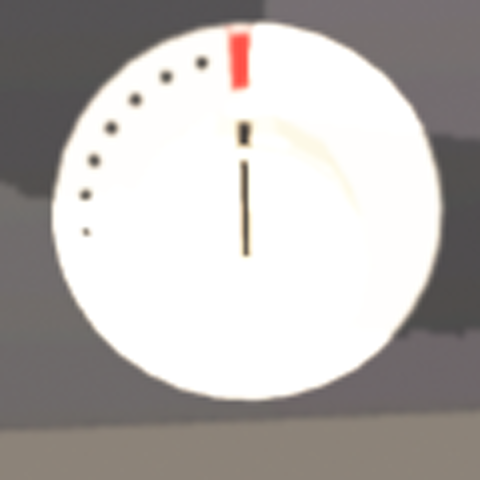

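Run:
```python
from h import *
import pickle
c=pickle.load(open("cf.pkl","rb"))
f=lambda u,v:(314-60+u/4-.375,243-60+v/4-.375)
a=lambda d:np.arctan2(d[1],d[0])
for z in(.098,.110): print(z,onz(c,f(246,255),z))
t=onz(c,f(246,255),.098);q=onz(c,f(244.5,160),.098);d=onz(c,f(247,212),.06);m=onz(c,f(240,60),.06)
print("disc",d,"pointer",a(q-t),"mark",a(m-d))
arm.finish_job()
```

```text
0.098 [0.56792783 0.06128075 0.098     ]
0.11 [0.57160699 0.06188533 0.11      ]
disc [0.56562313 0.06065849 0.06      ] pointer 0.17467702322257694 mark 0.20420607703195393
the job is handed in; nothing more can be done
```

I put the small cream knob back on its shaft, turned it until the pointer faced the red mark, let go and handed the job in. The handover gives no verdict, so the result below rests on my own checks.

- **Fit:** I had read the shaft's flat from the wrist image, so the knob slid on without any search. It stopped at light contact (about 8 N) at tool height 0.2447 m, where 0.244 m was expected for fully home. Riding on the shaft's end would have been 12 mm higher.
- **Pointer:** The last picture puts it about 1.7° (0.03 rad) from the red mark; the limit is 10°.
- **After release:** The gripper was fully open and raised clear, and the tool force was about 1 N, which is sensor noise. I handed in after about 15 s on the robot's clock, and the jug and other items were not approached.
- **Small disagreement:** The knob-top centre in the last picture comes out about 2 to 3 mm from the shaft axis. The likely cause is that I took the inner end of the pointer line as the centre, plus the 2 mm calibration error. The fit allows about 1 mm of play, and the reading moves further off if the knob is assumed 12 mm higher, so I took it as home.

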